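Mesh the kneading blade with the food processor's drive

ROBOT

A 6-joint arm with a two-finger parallel gripper is mounted at the origin on the work surface. World frame = base frame: x ahead of the robot, y to its left, z up, the work surface at z = 0. Lengths are in m, angles in rad, forces in N, time in s.
With the tool pointing down it reaches from about 0.35 to 0.875 m from the base axis. Payload 4.2 kg.
Tool frame: the origin (TCP) lies at the very end of the fingers, on their centre line; the grasp point (between the pads) lies 19 mm behind it; z points along the fingers, y is the line along which they close (so a half turn about z gives the same grasp; the last joint's range is limited). The gripper opens to 85 mm and grips with 20 to 120 N. Pads are 22 mm wide; open, the fingers measure 114 mm over their backs; the gripper's body (76 mm by 85 mm) begins 54 mm behind the grasp point. The pads swing forward as they close: fully open they stand 13 mm farther back than shut.
Start: joints at [1.516, 0.385, 0.008, 0, -1.194, -0.259], TCP at [0.193, 0.594, 0.231] pointing down, gripper open.
Joint ranges: [-3.14, 3.14], [-1.21, 2.06], [-1.07, 1.41], [-3.16, 2.05], [-2.99, -0.16], [-3.1, 3.1]. Speed limits (rad/s): [2.79, 2.79, 3.14, 3.14, 3.14, 3.14].

INTERFACE

Orientations are given as a rotation vector (axis times angle).
In Python, from rig import sense, camera, calibration, hand_in, search_frame, trace gives the robot as it stands.
- The arm moves only by the shell command python3 -m inch 'ROWS' [FORCE]. ROWS is JSON, a list that holds one entry, the list of rows, each a list of 7 numbers: the shift along the tool's x, y, z scaled (see below), then the turn, a rotation vector about the tool's x, y, z scaled (see below), then the opening, from -1 (shut) to 1 (fully open), so that 0 is half open. A call has 1 to 10 rows; each row shifts and turns the commanded pose from where the row before left it, along the tool's axes as they then stand; what a row does not reach is not made up. The controller multiplies each number of a shift by 0.1 m and each number of a turn by 2 pi rad. A row lasts 1/8 s, in which the tool goes at most 62.5 mm and 10.7 degrees, less where a joint would pass 70% of its speed; a pose out of reach is approached as far as the arm can. A call with a number of a shift or a turn outside -1 to 1 is refused whole. A call with a gripper value outside its range is refused whole. The fingers move at their own pace and stop on an object; FORCE is the grip in N (left out, the last holds). Time passes only in rows, so rows that do not move let the fingers close. It gives the time, the measured TCP pose, the force, the opening and the grip force at its end, in the units of the state.
- sense(): the state, without advancing time (a new reading comes with each control period).
- camera(name): name is "scene" or "top" or "wrist"; returns the picture (420x560x3 uint8, red, green, blue); there is no depth.
- calibration(name): a dict with "intrinsics" (3x3 intrinsics, pixels), "position" and "rotation" of the camera in the world; the wrist camera has in their place "mount" (4x4, takes a point from camera to tool coordinates, whose origin is the TCP and whose axes are the flange's). Camera axes: x right, y down, z forward; pixel columns grow to the right and rows downward; lengths in m; the calibration is good to about 2 mm. The wrist camera is an equidistant fisheye: a pixel r from the principal point sees the ray r / f radians off the axis. A picture is of the moment at which its call begins: read the wrist's pose just before it. calibration takes no time and is no camera call.
- hand_in(): hands the job in; it is judged then, once.
Trained networks look in the newest picture that a camera, given by its name, has taken for a name from the list of things; names that differ only in an ending like _2 or _b are one class to them, and where a whole thing is asked for, a point or a joint stands for the part that bears it (a point fixed in the world has none). Each returns a list of dicts, best first, with "score" (0 to 1); they miss things now and then, are a little off and sometimes report something else, mostly with a low value. They report only what shows in the picture. A call takes as long as a camera call. They do not tell look-alikes from the thing itself.
- search_frame(query, camera): "point" ([column, row] in pixels, amid what is visible of it).
- trace(query, camera): "region" (420x560 bool, what is visible of it) and "point" ([column, row] in pixels, amid what is visible of it).
The state is a dict: "time": time; "qpos": joint angles; "joint_velocities": joint speeds; "joint_efforts": joint torques, N m; "tool_pos": TCP position; "ee_rot": TCP orientation; "contact_force": force on the tool from outside, world axes, zero at the start; "torque": the same for the moment, N m; "grip_width": finger opening in m; "gripper_force": force on a finger pad.
Only numpy, scipy, OpenCV 4.12 (cv2) and the standard library are available. Lean on these libraries where they do the work, as an engineer would, in place of code of your own. Each camera call takes 0.05 s, during which the arm holds its last target. There are 200 camera calls.

TASK

Fit the two-winged kneading blade onto the food processor: pick it up by its stem, turn it until the claws under it can pass either side of the drive teeth in the bowl, and lower it, without dropping it, until it sits fully home and upright on the bowl's floor; then let go. Leave the slicing disc and the citrus cone where they are.

Things in the scene. Friction and masses are not known exactly. Their poses are not given: they have to be found in the camera images.
- blade: White kneading blade, 0.2 kg, 120 mm tall, upright; the only attachment with two wings. Origin: centre of underside; z up, x along the wings (half-turn symmetric, 73 mm reach, 18-49 mm up). Hub 48x58 mm, 50 high. Below, two claws beside a slot along x: 34 mm wide, ends open up to 18 mm, above that a 34x34 pocket to 42 mm. Stem 28x28 mm square (sides along x, y) from 50 to 120 mm: grip at 100.
- coupling: Food processor's drive, dark metal, fixed, cannot turn. Origin: on its axis at the floor of the clear bowl, 114 mm over the counter; x along its teeth: a bar 64x14 mm, 16 high, with spindle 14x14, 34 high. Blade home: origins level, x axes parallel either way (play 10 mm or 20 deg). Turned wrong, it stands 16 mm too high. Bowl: inner radius 84, rim 34 mm above its floor; white base 190x190.
- slicer: Bystander: slicing attachment, a round steel disc 132 mm across on a round white foot, with a white square stem, 90 mm tall. Origin: centre of its underside. Not to be moved.
- reamer: Bystander: white ribbed citrus cone on a round dish 120 mm across, 63 mm tall. Origin: centre of its underside. Not to be moved.
Things that resemble listed ones, but are neither listed nor needed, are in the scene too. Leave any green or orange look-alike of the blade alone.

How it is judged:
On the way:
1. the blade is lifted clear of the counter (height (world z) of blade above 0.05 m), for 0.1 s.
At the end, for the whole second after the job is handed in: The blade stands upright (within 7 degrees), at rest and released, over the drive coupling (axes within 18 mm, x axes within 29 degrees, either way round), its underside within 6 mm of the bowl's floor. The slicing disc and the citrus cone stand within 30 mm of where they started (z of blade in the frame of coupling between -0.006 and 0.006 m and horizontal distance between blade and coupling below 0.018 m and angle between the x axis of blade and the x axis of coupling, either way round below 0.5 rad and angle between blade's own z axis and vertical below 0.12 rad and linear speed of blade below 0.02 m/s and contact force between the fingers and blade below 0.1 N); the robot touches nothing.
It fails at once if the slicing disc or the citrus cone is moved more than 30 mm (distance of any of slicer, reamer from where it was at the start of the episode above 0.03 m).
It fails at once if the blade is dropped: not held while more than 35 mm above the bowl's floor over the coupling (horizontal distance between blade and coupling below 0.06 m and z of blade in the frame of coupling above 0.035 m and contact force between the fingers and blade below 0.1 N).
It also fails if it takes over 38 s, if anything falls off the work surface, if the arm or the gripper's body presses on something with over 40 N, if the wrist force passes 120 N, or if a joint passes its speed limit or range.

## Working session

There is one attempt and no reset: what is moved stays moved. The work goes in short steps, Python scripts to look and compute and a shell command to move; the robot and the scene stay as the last step left them, time stands still between calls to the robot, and variables do not carry over. Pictures are saved under pics/ and viewed, at most 10 in all, crops included, and the job is handed in when it is done.

```bash
mkdir -p pics; cat > h.py <<'E'
import numpy as np,cv2
from rig import *
def ray(cam,px):
    c=calibration(cam);K=np.array(c["intrinsics"]);R=np.array(c["rotation"]);
    if R.ndim==1:R=cv2.Rodrigues(R)[0]
    d=R@np.linalg.inv(K)@np.array([px[0],px[1],1.]);return np.array(c["position"]),d
def atz(cam,px,z):
    p,d=ray(cam,px);return p+d*(z-p[2])/d[2]
def save(cam,f):
    im=camera(cam);cv2.imwrite(f,im[...,::-1]);return im
E
python3 - <<'E'
from h import *
a=save("scene","pics/s0.png");b=save("top","pics/t0.png")
cv2.imwrite("pics/both.png",cv2.resize(np.hstack([a,b])[...,::-1],(800,300)))
for c in("scene","top"):
  k=calibration(c);print(c,k)
  for q in("blade","coupling","slicer","reamer"):
    for r in search_frame(q,c)[:4]:print(c,q,np.round(r["score"],2),np.round(r["point"]),np.round(atz(c,r["point"],.06),3))
print(sense())
E
```

```text
scene {'intrinsics': array([[442.82201232,   0.        , 281.80500605],
       [  0.        , 442.82201232, 204.66932142],
       [  0.        ,   0.        ,   1.        ]]), 'position': array([ 1.13560441, -0.14961319,  0.86369436]), 'rotation': array([-1.87182572, -1.74229182,  0.62919466])}
scene blade 0.8 [128. 187.] [ 0.381 -0.47   0.06 ]
scene blade 0.79 [229. 161.] [ 0.309 -0.224  0.06 ]
scene blade 0.55 [192. 197.] [ 0.426 -0.311  0.06 ]
scene coupling 0.7 [422. 218.] [0.527 0.223 0.06 ]
scene slicer 0.74 [238. 270.] [ 0.637 -0.204  0.06 ]
scene reamer 0.82 [277. 216.] [ 0.497 -0.111  0.06 ]
top {'intrinsics': array([[425.00951381,   0.        , 280.38097852],
       [  0.        , 425.00951381, 215.77916079],
       [  0.        ,   0.        ,   1.        ]]), 'position': array([ 0.36009928, -0.11059565,  1.21067325]), 'rotation': array([-2.19022308,  2.16035936, -0.08019406])}
top blade 0.97 [358. 235.] [ 0.406 -0.311  0.06 ]
top blade 0.93 [415. 252.] [ 0.362 -0.464  0.06 ]
top blade 0.65 [326. 279.] [ 0.287 -0.225  0.06 ]
top coupling 0.55 [170. 165.] [0.592 0.206 0.06 ]
top slicer 0.56 [323. 158.] [ 0.616 -0.214  0.06 ]
top reamer 0.83 [283. 217.] [ 0.451 -0.107  0.06 ]
{'time': 0.5, 'qpos': array([ 1.51562425e+00,  3.84740445e-01,  7.82279882e-03, -2.68100690e-05,
       -1.19401030e+00, -2.58609762e-01]), 'joint_velocities': array([ 1.59976219e-03,  2.06304277e-04,  7.70090756e-05, -6.68594435e-04,
       -5.32777021e-04, -3.40561188e-03]), 'joint_efforts': array([ 1.00156813e-04, -3.91693032e+01,  1.88442403e+01,  4.18707177e+00,
       -7.44873105e-04, -1.70517531e-06]), 'tool_pos': array([0.19286573, 0.59443691, 0.23125338]), 'ee_rot': array([ 3.10287287e+00, -4.90862254e-01, -1.79605643e-05]), 'contact_force': array([-0.04012995,  0.28070964,  0.60527206]), 'torque': array([-0.00394367,  0.01074729, -0.02962137]), 'gripper_force': 0.0, 'grip_width': 0.08525870320632277}
```

View pics/s0.png

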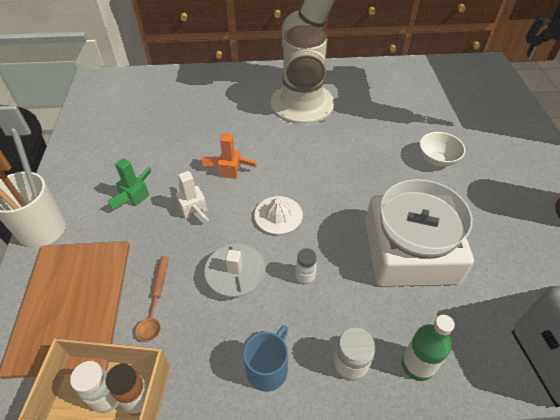

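View pics/t0.png

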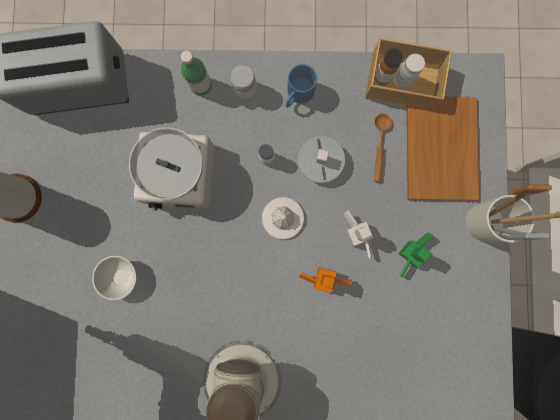

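Look-alikes in the scene view: green two-winged (130,185), orange two-winged (229,161) and white two-winged (192,197). The white stems of the slicer (234,258) and the reamer (278,212) could also be confused. I choose the white two-winged one, at (358,235) in the top view, and will check it in a close crop.

```bash
cat > fit.py <<'E'
from h import *
from scipy.optimize import minimize
def box(x0,x1,y0,y1,z0,z1): return np.array([[x,y,z] for x in(x0,x1) for y in(y0,y1) for z in(z0,z1)])*1e-3
BL=[box(-24,24,-29,29,0,50),box(-14,14,-14,14,50,120),box(-73,73,-5,5,18,49)]
CP=[box(-32,32,-7,7,0,16),box(-7,7,-7,7,16,34)]
def proj(cam,P):
    c=calibration(cam);R=np.array(c["rotation"]);R=cv2.Rodrigues(R)[0] if R.ndim==1 else R
    p=(P-c["position"])@R@np.array(c["intrinsics"]).T;return p[:,:2]/p[:,2:]
def render(cam,parts,x,y,z,a,S=4):
    m=np.zeros((420*S,560*S),np.uint8);c,s=np.cos(a),np.sin(a);R=np.array([[c,-s,0],[s,c,0],[0,0,1]])
    for b in parts:
        h=cv2.convexHull(((proj(cam,b@R.T+[x,y,z])+.5)*S).astype(np.int32));cv2.fillConvexPoly(m,h,255)
    return cv2.resize(m,(560,420),interpolation=cv2.INTER_AREA)/255.
def fit(masks,parts,x,y,z):
    def cost(v):
        t=0
        for c,m in masks.items():
            r=render(c,parts,v[0],v[1],z,v[2]);t+=1-np.minimum(r,m).sum()/np.maximum(r,m).sum()
        return t/len(masks)
    best=None
    for a in np.arange(0,np.pi,.2):
        r=minimize(cost,[x,y,a],method="Nelder-Mead",options=dict(initial_simplex=[[x,y,a],[x+.01,y,a],[x,y+.01,a],[x,y,a+.15]],maxiter=80))
        if best is None or r.fun<best.fun:best=r
    return best
E
python3 - <<'E'
from fit import *
im={c:camera(c) for c in("scene","top")}
def near(c,q,p):
    t=trace(q,c);r=min(t,key=lambda r:np.hypot(*(np.array(r["point"])-p)));print(c,q,r["score"],r["point"],r["region"].sum());return r["region"].astype(float)
B={"scene":near("scene","blade",(192,197)),"top":near("top","blade",(358,235))}
C={"scene":near("scene","coupling",(422,218)),"top":near("top","coupling",(170,165))}
# dark metal pixels inside bowl
D={}
for c,(u,v) in {"scene":(424,217),"top":(168,165)}.items():
    g=im[c].max(2);w=np.zeros(g.shape,bool);w[v-16:v+17,u-22:u+23]=1
    D[c]=((g<85)&w).astype(float)
out=[]
fb=fit(B,BL,.41,-.315,0);print("blade",fb.x,fb.fun)
for c in B:
  f=fit({c:B[c]},BL,.41,-.315,0);print(c,f.x,f.fun)
fc=fit(D,CP,.57,.21,.114);print("coup",fc.x,fc.fun)
for c in B:
  f=fit({c:D[c]},CP,.57,.21,.114);print(c,f.x,f.fun)
def ov(c,M,p,z,f,u,v):
    i=im[c].copy();k=i[v-50:v+50,u-50:u+50];k=cv2.resize(k,(400,300*4//3*1))
    r=cv2.resize(render(c,p,f.x[0],f.x[1],z,f.x[2])[v-50:v+50,u-50:u+50],(400,400))
    e=cv2.findContours((r>.5).astype(np.uint8),0,1)[0];k=np.ascontiguousarray(k)
    j=k.copy();cv2.drawContours(j,e,-1,(255,0,0),1);return cv2.resize(j,(300,300))
a=np.vstack([np.hstack([ov("scene",B,BL,0,fb,192,197),ov("top",B,BL,0,fb,358,235)]),np.hstack([ov("scene",D,CP,.114,fc,424,217),ov("top",D,CP,.114,fc,168,165)])])
cv2.imwrite("pics/crop1.png",a[...,::-1])
E
```

```text
scene blade 0.9 [190.0, 197.1] 938
top blade 0.73 [357.9, 234.3] 610
scene coupling 0.78 [422.3, 217.0] 311
top coupling 0.57 [167.3, 164.9] 143Traceback (most recent call last):
  File "<stdin>", line 13, in <module>
  File "fit.py", line 22, in fit
    r=minimize(cost,[x,y,a],method="Nelder-Mead",options=dict(initial_simplex=[[x,y,a],[x+.01,y,a],[x,y+.01,a],[x,y,a+.15]],maxiter=80))
    res = _minimize_neldermead(fun, x0, args, callback, bounds=bounds,
                               **options)
    fxr = func(xr)
    fx = function(np.copy(x), *(wrapper_args + args))
  File "fit.py", line 18, in cost
    r=render(c,parts,v[0],v[1],z,v[2]);t+=1-np.minimum(r,m).sum()/np.maximum(r,m).sum()
  File "fit.py", line 12, in render
    h=cv2.convexHull(((proj(cam,b@R.T+[x,y,z])+.5)*S).astype(np.int32));cv2.fillConvexPoly(m,h,255)
                       ~~~~^^^^^^^^^^^^^^^^^^^
  File "fit.py", line 7, in proj
    c=calibration(cam);R=np.array(c["rotation"]);R=cv2.Rodrigues(R)[0] if R.ndim==1 else R
ValueError: time passes only in moves, steps and waits
```

```bash
cat > p.py <<'E'
s=open('fit.py').read()
s=s.replace('def proj(cam,P):\n    c=calibration(cam)','CAL={k:calibration(k) for k in("scene","top")}\ndef proj(cam,P):\n    c=CAL[cam]')
open('fit.py','w').write(s)
E
python3 p.py
cat > m.py <<'E'
from fit import *
im={c:camera(c) for c in("scene","top")}
def near(c,q,p):
    t=trace(q,c);r=min(t,key=lambda r:np.hypot(*(np.array(r["point"])-p)));return r["region"].astype(float)
B={"scene":near("scene","blade",(192,197)),"top":near("top","blade",(358,235))}
D={}
for c,(u,v) in {"scene":(424,217),"top":(168,165)}.items():
    g=im[c].max(2);w=np.zeros(g.shape,bool);w[v-16:v+17,u-22:u+23]=1
    D[c]=((g<85)&w).astype(float)
fb=fit(B,BL,.41,-.315,0);print("blade",fb.x,fb.fun)
for c in B:
  f=fit({c:B[c]},BL,.41,-.315,0);print(c,f.x,f.fun)
fc=fit(D,CP,.57,.21,.114);print("coup",fc.x,fc.fun)
for c in B:
  f=fit({c:D[c]},CP,.57,.21,.114);print(c,f.x,f.fun)
def ov(c,p,z,f,u,v):
    k=cv2.resize(im[c][v-50:v+50,u-50:u+50],(300,300))
    r=cv2.resize(render(c,p,f.x[0],f.x[1],z,f.x[2])[v-50:v+50,u-50:u+50],(300,300))
    cv2.drawContours(k,cv2.findContours((r>.5).astype(np.uint8),0,1)[0],-1,(255,0,0),1);return k
a=np.vstack([np.hstack([ov("scene",BL,0,fb,192,197),ov("top",BL,0,fb,358,235)]),np.hstack([ov("scene",CP,.114,fc,424,217),ov("top",CP,.114,fc,168,165)])])
cv2.imwrite("pics/crop1.png",a[...,::-1])
E
time python3 m.py
```

```text
blade [ 0.41060163 -0.3184319   0.50927363] 0.19507890433317282
scene [ 0.4093988  -0.31912522  0.48234096] 0.14348200148933254
top [ 0.41197739 -0.31771525  0.52895484] 0.2330116257501691
coup [0.57733714 0.19376545 1.20368775] 0.3877302166099514
scene [0.57794249 0.19288281 1.10243958] 0.4763048558815892
top [0.57730349 0.19341401 4.345043  ] 0.2885816343887444
real	1m37.793s
user	1m54.591s
sys	1m28.139s
```

View pics/crop1.png

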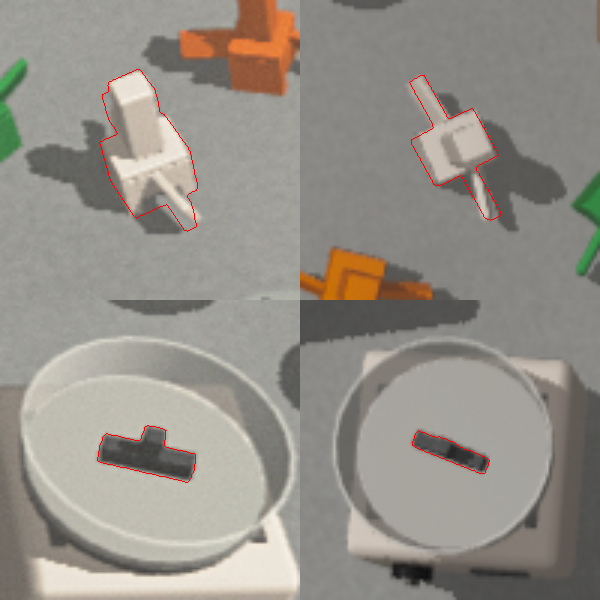

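Crop check: at (358,235) in the top view there is a white upright two-winged blade, and the model outline fits it well. The coupling outline also fits, at (168,165) in the top view. The blade is at (0.411,-0.318) with yaw 0.51, and the coupling is at (0.577,0.194) with yaw 1.204.

```bash
cat > plan.py <<'E'
from h import *
from scipy.spatial.transform import Rotation as Ro
def cur():
    s=sense();return np.array(s["tool_pos"]),Ro.from_rotvec(s["ee_rot"]),s
def yaw(R): x=R.as_matrix()[:,0];return np.arctan2(x[1],x[0])
def plan(x,y,z,psi,n,polar=True,dps=None):
    p,R,s=cur();a0=yaw(R);d=(psi-a0+np.pi)%(2*np.pi)-np.pi if dps is None else dps
    print("t",s["time"],"yaw",a0,"turn",d,"tilt",R.as_matrix()[:,2])
    r0,t0=np.hypot(*p[:2]),np.arctan2(p[1],p[0]);r1,t1=np.hypot(x,y),np.arctan2(y,x)
    P=p.copy()
    for i in range(1,n+1):
        k=i/n
        if polar: r,t=r0+(r1-r0)*k,t0+(t1-t0)*k;T=np.array([r*np.cos(t),r*np.sin(t),0])
        else: T=np.array([p[0]+(x-p[0])*k,p[1]+(y-p[1])*k,0])
        T[2]=p[2]+(z-p[2])*k
        tv=round(-d/n/2/np.pi,4)
        sh=np.round(R.inv().apply(T-P)*10,3);P=P+R.apply(sh/10)
        R=R*Ro.from_rotvec([0,0,tv*2*np.pi])
        print([*map(float,sh),0,0,tv])
    print("end",P,yaw(R))
E
python3 -c "
from plan import *
plan(.4106,-.3184,.26,.509-np.pi,20)"
```

```text
t 1.0 yaw -0.31382167177494263 turn -2.3187709818148505 tilt [ 2.70302120e-05  2.67520577e-05 -9.99999999e-01]
[0.593, 0.081, -0.014, 0, 0, np.float64(0.0185)]
[0.589, 0.069, -0.015, 0, 0, np.float64(0.0185)]
[0.586, 0.057, -0.014, 0, 0, np.float64(0.0185)]
[0.582, 0.045, -0.014, 0, 0, np.float64(0.0185)]
[0.577, 0.033, -0.015, 0, 0, np.float64(0.0185)]
[0.573, 0.021, -0.014, 0, 0, np.float64(0.0185)]
[0.568, 0.011, -0.014, 0, 0, np.float64(0.0185)]
[0.564, -0.001, -0.015, 0, 0, np.float64(0.0185)]
[0.558, -0.012, -0.014, 0, 0, np.float64(0.0185)]
[0.553, -0.022, -0.014, 0, 0, np.float64(0.0185)]
[0.547, -0.033, -0.015, 0, 0, np.float64(0.0185)]
[0.541, -0.043, -0.014, 0, 0, np.float64(0.0185)]
[0.536, -0.053, -0.014, 0, 0, np.float64(0.0185)]
[0.529, -0.063, -0.015, 0, 0, np.float64(0.0185)]
[0.523, -0.073, -0.014, 0, 0, np.float64(0.0185)]
[0.517, -0.082, -0.014, 0, 0, np.float64(0.0185)]
[0.51, -0.091, -0.015, 0, 0, np.float64(0.0185)]
[0.503, -0.1, -0.014, 0, 0, np.float64(0.0185)]
[0.496, -0.109, -0.014, 0, 0, np.float64(0.0185)]
[0.489, -0.117, -0.015, 0, 0, np.float64(0.0185)]
end [ 0.41061493 -0.31836322  0.26003083] -2.638600235326911
```

```bash
python3 -m inch '[[[0.59,0.08,-0.03,0,0,0.0185,1],[0.59,0.07,-0.03,0,0,0.0185,1],[0.59,0.06,-0.03,0,0,0.0185,1],[0.58,0.045,-0.03,0,0,0.0185,1],[0.58,0.03,-0.03,0,0,0.0185,1],[0.57,0.02,-0.03,0,0,0.0185,1],[0.57,0.01,-0.03,0,0,0.0185,1],[0.56,0,-0.03,0,0,0.0185,1],[0.56,-0.01,-0.03,0,0,0.0185,1],[0.55,-0.02,-0.02,0,0,0.0185,1]]]'
python3 -m inch '[[[0.55,-0.03,0,0,0,0.0185,1],[0.54,-0.04,0,0,0,0.0185,1],[0.54,-0.05,0,0,0,0.0185,1],[0.53,-0.06,0,0,0,0.0185,1],[0.52,-0.07,0,0,0,0.0185,1],[0.52,-0.08,0,0,0,0.0185,1],[0.51,-0.09,0,0,0,0.0185,1],[0.5,-0.1,0,0,0,0.0185,1],[0.5,-0.11,0,0,0,0.0185,1],[0.49,-0.12,0,0,0,0.0185,1]]]'
python3 -m inch '[[[0,0,0,0,0,0,1],[0,0,0,0,0,0,1]]]'
python3 -c "
from plan import *
plan(.4106,-.3184,.081,.509-np.pi,5,False)"
```

```text
time: 2.25
tool_pos: [0.5473, 0.1668, 0.2605]
ee_rot: [-2.32, 2.118, -0.001]
contact_force: [1.1, -0.4, 0.2]
grip_width: 0.0853
gripper_force: 0.0
time: 3.5
tool_pos: [0.4076, -0.3202, 0.2604]
ee_rot: [-0.776, 3.044, -0.001]
contact_force: [0.4, -0.2, 0.5]
grip_width: 0.0857
gripper_force: 0.0
time: 3.75
tool_pos: [0.4086, -0.319, 0.2605]
ee_rot: [-0.781, 3.042, -0.0]
contact_force: [0.4, 1.3, -0.2]
grip_width: 0.0856
gripper_force: 0.0
t 3.75 yaw -2.6387736158357593 turn 0.006180962245966093 tilt [ 4.46978519e-04 -1.08397542e-04 -9.99999894e-01]
[-0.004, -0.001, 0.359, 0, 0, np.float64(-0.0002)]
[-0.004, -0.001, 0.359, 0, 0, np.float64(-0.0002)]
[-0.004, -0.0, 0.359, 0, 0, np.float64(-0.0002)]
[-0.004, -0.001, 0.359, 0, 0, np.float64(-0.0002)]
[-0.004, -0.001, 0.359, 0, 0, np.float64(-0.0002)]
end [ 0.41059166 -0.31839435  0.08095658] -2.632490430473459
```

```bash
python3 -m inch '[[[-0.02,0,0.36,0,0,-0.001,1],[0,0,0.36,0,0,0,1],[0,0,0.36,0,0,0,1],[0,0,0.36,0,0,0,1],[0,0,0.35,0,0,0,1],[0,0,0,0,0,0,1]]]'
python3 - <<'E'
from h import *
i=save("wrist","pics/w1.png")
E
```

```text
time: 4.5
tool_pos: [0.4094, -0.3164, 0.079]
ee_rot: [0.793, -3.035, -0.006]
contact_force: [-0.2, -0.1, 1.2]
grip_width: 0.0854
gripper_force: 0.0
```

View pics/w1.png

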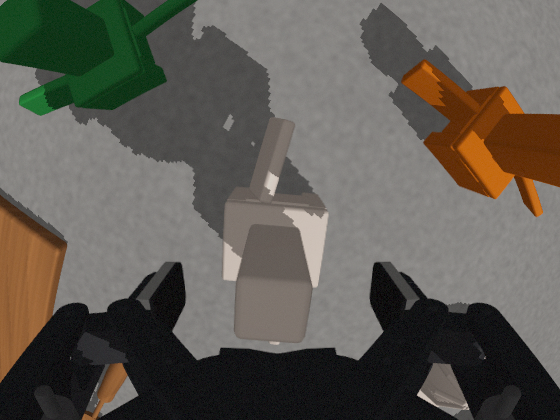

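The stem, at about (272,285), stands centred between the pads at (165,300) and (390,300). It is square to them, so I close.

```bash
python3 -m inch '[[[0,0,0,0,0,0,-1],[0,0,0,0,0,0,-1],[0,0,0,0,0,0,-1],[0,0,0,0,0,0,-1],[0,0,0,0,0,0,-1],[0,0,0,0,0,0,-1]]]' 60
python3 -m inch '[[[0,0,-0.1,0,0,0,-1],[0,0,-0.3,0,0,0,-1],[0,0,-0.4,0,0,0,-1],[0,0,-0.4,0,0,0,-1],[0,0,-0.4,0,0,0,-1],[0,0,-0.4,0,0,0,-1],[0,0,-0.2,0,0,0,-1],[0,0,0,0,0,0,-1],[0,0,0,0,0,0,-1]]]'
python3 - <<'E'
from plan import *
i=save("wrist","pics/w2.png")
plan(.5773,.1937,.3,1.204-np.pi,16)
E
```

```text
time: 5.3
tool_pos: [0.411, -0.3183, 0.0824]
ee_rot: [-0.792, 3.039, -0.002]
contact_force: [0.7, 0.3, 6.4]
grip_width: 0.0277
gripper_force: 56.4
time: 6.42
tool_pos: [0.4094, -0.3173, 0.2996]
ee_rot: [0.79, -3.038, -0.004]
contact_force: [-0.7, 0.7, -3.3]
grip_width: 0.0283
gripper_force: 56.8
t 6.475 yaw -2.632566030136181 turn 0.6949733765463879 tilt [-0.00307361  0.00190448 -0.99999346]
[-0.314, 0.083, -0.001, 0, 0, np.float64(-0.0069)]
[-0.316, 0.09, -0.0, 0, 0, np.float64(-0.0069)]
[-0.318, 0.097, -0.001, 0, 0, np.float64(-0.0069)]
[-0.318, 0.105, 0.0, 0, 0, np.float64(-0.0069)]
[-0.32, 0.112, -0.0, 0, 0, np.float64(-0.0069)]
[-0.32, 0.119, -0.0, 0, 0, np.float64(-0.0069)]
[-0.322, 0.127, -0.001, 0, 0, np.float64(-0.0069)]
[-0.322, 0.135, 0.0, 0, 0, np.float64(-0.0069)]
[-0.322, 0.143, 0.0, 0, 0, np.float64(-0.0069)]
[-0.323, 0.15, 0.0, 0, 0, np.float64(-0.0069)]
[-0.323, 0.158, 0.001, 0, 0, np.float64(-0.0069)]
[-0.323, 0.166, -0.0, 0, 0, np.float64(-0.0069)]
[-0.322, 0.174, 0.0, 0, 0, np.float64(-0.0069)]
[-0.322, 0.182, 0.001, 0, 0, np.float64(-0.0069)]
[-0.321, 0.19, 0.0, 0, 0, np.float64(-0.0069)]
[-0.321, 0.198, 0.001, 0, 0, np.float64(-0.0069)]
end [0.57727391 0.19374242 0.29996547] -1.938906339009451
```

View pics/w2.png

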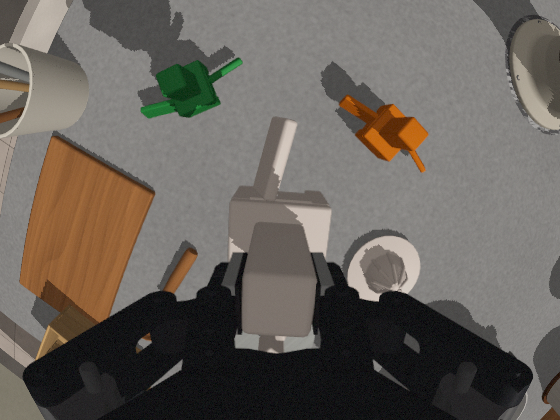

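The blade is held squarely between the pads, at about (280,285). Next I carry it to above the bowl.

```bash
python3 -m inch '[[[-0.31,0.08,0,0,0,-0.007,-1],[-0.32,0.09,0,0,0,-0.007,-1],[-0.32,0.1,0,0,0,-0.007,-1],[-0.32,0.1,0,0,0,-0.007,-1],[-0.32,0.11,0,0,0,-0.007,-1],[-0.32,0.12,0,0,0,-0.007,-1],[-0.32,0.13,0,0,0,-0.007,-1],[-0.32,0.135,0,0,0,-0.007,-1]]]'
python3 -m inch '[[[-0.32,0.14,0,0,0,-0.007,-1],[-0.32,0.15,0,0,0,-0.007,-1],[-0.32,0.16,0,0,0,-0.007,-1],[-0.32,0.17,0,0,0,-0.007,-1],[-0.32,0.175,0,0,0,-0.007,-1],[-0.32,0.18,0,0,0,-0.007,-1],[-0.32,0.19,0,0,0,-0.006,-1],[-0.32,0.2,0,0,0,-0.006,-1],[0,0,0,0,0,0,-1],[0,0,0,0,0,0,-1]]]'
cat > chk.py <<'E'
from fit import *
import sys
from plan import cur,yaw,plan
im={c:camera(c) for c in("scene","top")}
p,R,s=cur();print(s["time"],p,yaw(R)+np.pi,"w",s["grip_width"],s["contact_force"])
z=p[2]-.081; o=[]
for c in im:
    k=im[c].copy()
    for parts,q,col in((BL,(p[0],p[1],z,yaw(R)),(255,0,0)),(CP,(.5773,.1937,.114,1.204),(0,255,255))):
        r=render(c,parts,*q);cv2.drawContours(k,cv2.findContours((r>.5).astype(np.uint8),0,1)[0],-1,col,1)
    u,v=proj(c,np.array([[p[0],p[1],z+.05]]))[0].astype(int);u=max(u,60);v=max(v,60)
    o.append(cv2.resize(k[v-60:v+60,u-60:u+60],(400,400)))
cv2.imwrite(sys.argv[1],np.hstack(o)[...,::-1])
plan(.5773,.1937,.195,1.204-np.pi,4,False)
E
python3 chk.py pics/c1.png
```

```text
time: 7.48
tool_pos: [0.5559, -0.0936, 0.2994]
ee_rot: [1.312, -2.851, -0.002]
contact_force: [0.5, -0.2, -1.4]
grip_width: 0.0282
gripper_force: 56.7
time: 8.72
tool_pos: [0.5741, 0.1918, 0.3]
ee_rot: [1.773, -2.59, -0.0]
contact_force: [-0.4, -0.5, -2.6]
grip_width: 0.0272
gripper_force: 57.9
8.825 [0.57440932 0.19116691 0.3006999 ] 1.1992848321865697 w 0.027678275222278115 [ 0.29107268  0.06277081 -2.31157045]
t 8.825 yaw -1.9423078214032234 turn 0.004715167813430288 tilt [-1.11885977e-03 -8.19773944e-04 -9.99999038e-01]
[-0.009, -0.005, 0.264, 0, 0, np.float64(-0.0002)]
[-0.009, -0.004, 0.264, 0, 0, np.float64(-0.0002)]
[-0.008, -0.005, 0.265, 0, 0, np.float64(-0.0002)]
[-0.009, -0.005, 0.264, 0, 0, np.float64(-0.0002)]
end [0.57732725 0.1936575  0.19499449] -1.9372812711336607
```

View pics/c1.png

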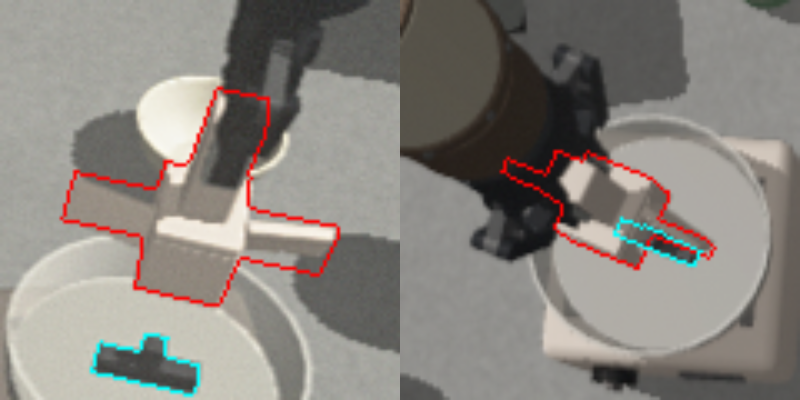

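The blade is where the model predicts in both views (red outline), and it is parallel to the coupling (cyan). I lower it now and watch the force.

```bash
python3 -m inch '[[[-0.035,-0.02,0.1,0,0,-0.0008,-1],[0,0,0.2,0,0,0,-1],[0,0,0.2,0,0,0,-1],[0,0,0.2,0,0,0,-1],[0,0,0.1,0,0,0,-1],[0,0,0,0,0,0,-1],[0,0,0,0,0,0,-1]]]'
python3 -m inch '[[[0,0,0.06,0,0,0,-1],[0,0,0.06,0,0,0,-1],[0,0,0.05,0,0,0,-1],[0,0,0,0,0,0,-1],[0,0,0,0,0,0,-1]]]'
```

```text
time: 9.7
tool_pos: [0.5782, 0.1948, 0.2222]
ee_rot: [-1.78, 2.587, -0.001]
contact_force: [0.3, -1.2, -2.2]
grip_width: 0.0277
gripper_force: 58.1
time: 10.32
tool_pos: [0.5777, 0.1947, 0.2044]
ee_rot: [-1.781, 2.588, -0.0]
contact_force: [0.7, -0.0, -2.7]
grip_width: 0.0276
gripper_force: 58.1
```

```bash
python3 -m inch '[[[0,0,0.03,0,0,0,-1],[0,0,0.03,0,0,0,-1],[0,0,0,0,0,0,-1]]]'
python3 -m inch '[[[0,0,0.02,0,0,0,-1],[0,0,0,0,0,0,-1]]]'
python3 -m inch '[[[0,0,0.015,0,0,0,-1],[0,0,0,0,0,0,-1]]]'
```

```text
time: 10.7
tool_pos: [0.5774, 0.1945, 0.1979]
ee_rot: [1.78, -2.587, -0.0]
contact_force: [-0.8, 0.0, -1.9]
grip_width: 0.0278
gripper_force: 58.1
time: 10.95
tool_pos: [0.5778, 0.1948, 0.1966]
ee_rot: [-1.781, 2.587, -0.0]
contact_force: [0.8, 0.4, -0.8]
grip_width: 0.0273
gripper_force: 58.2
time: 11.2
tool_pos: [0.5779, 0.1948, 0.1966]
ee_rot: [-1.781, 2.586, -0.001]
contact_force: [-1.4, -0.5, 5.1]
grip_width: 0.0278
gripper_force: 59.4
```

Floor contact came at TCP z ≈ 0.1966, which is home. I release and retreat.

```bash
python3 -m inch '[[[0,0,0,0,0,0,1],[0,0,0,0,0,0,1],[0,0,0,0,0,0,1],[0,0,0,0,0,0,1],[0,0,0,0,0,0,1],[0,0,0,0,0,0,1]]]'
python3 -m inch '[[[0,0,-0.2,0,0,0,1],[0,0,-0.3,0,0,0,1],[0,0,-0.4,0,0,0,1],[0,0,-0.4,0,0,0,1],[-0.5,0.4,0,0,0,0,1],[-0.5,0.4,0,0,0,0,1],[-0.5,0.4,0,0,0,0,1],[-0.5,0.4,0,0,0,0,1],[0,0,0,0,0,0,1]]]'
python3 - <<'E'
from fit import *
o=[]
for c in("scene","top"):
    k=camera(c).copy();r=render(c,BL,.5777,.1947,.114,1.204);cv2.drawContours(k,cv2.findContours((r>.5).astype(np.uint8),0,1)[0],-1,(255,0,0),1)
    u,v=proj(c,np.array([[.5777,.1947,.16]]))[0].astype(int);o.append(cv2.resize(k[v-60:v+60,u-60:u+60],(400,400)))
cv2.imwrite("pics/end.png",np.hstack(o)[...,::-1])
E
```

```text
time: 11.95
tool_pos: [0.5776, 0.1947, 0.1948]
ee_rot: [1.781, -2.588, 0.0]
contact_force: [0.4, -0.1, -0.9]
grip_width: 0.0855
gripper_force: 0.0
time: 13.08
tool_pos: [0.4995, 0.4367, 0.3232]
ee_rot: [1.787, -2.582, -0.0]
contact_force: [0.5, -0.5, -0.2]
grip_width: 0.0855
gripper_force: 0.0
```

View pics/end.png

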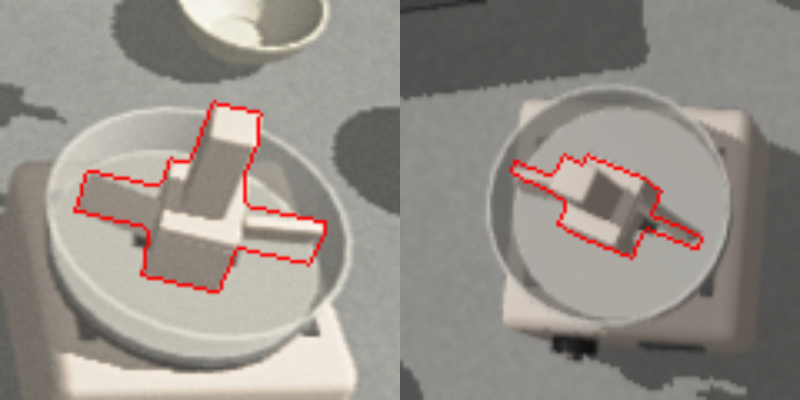

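The blade stands upright and home in both views, matching the red outline, and the gripper is clear.

```bash
python3 -c "
from rig import *
print(hand_in())"
```

```text
the job is handed in; nothing more can be done
None
```

The blade is fitted on the coupling, upright, at the bowl's floor and released; the slicing disc and citrus cone were never touched, and I handed the job in at about 13 s, though no verdict was returned.

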